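# Roll-test conveyor rollers on the turn-over plate

### The job

Turn the plate of the test stand over by its handle so that its smooth face is fully up, then test every grey roller in the wooden rack: let it go at the upper end of the plate (the end nearest the robot) and leave it to roll by itself. Sound rollers must run down into the catch trough on their own and stay there, so never hold, push or place one beyond the middle of the plate; any that rocks and stops on the plate is worn and goes into the shallow steel tray. Leave the plate smooth face up and the cartons that stand around where they are.

Things in the scene. Friction and masses are not known exactly. Their poses are not given: they have to be found in the camera images.
- test_stand: fixed grey stand. Origin on the bench under the middle of its turn-over plate; x runs level along the stand from the robot's end to the catch trough, y left, z up. The plate's long axis passes through (0, 0, 0.085) and slopes down 3 degrees towards +x; low bearing posts at x = -0.108 and 0.108
- trough (a point): centre of the floor of the stand's open-topped sheet-steel catch trough, at stand (0.195, 0, 0.077): runs from stand x = 0.115 to an end wall at 0.27, inside 104 mm wide, side walls 30 mm high, same 3 degree slope; its floor begins about 5 mm below the plate's upper face
- plate (a joint): aluminium turn-over plate, 200 mm long (along stand x), 124 wide, 16 thick, turning on its long axis; rad: 0 = face with five cross ribs up, handle on the left (+y); 1.57 = handle up; 3.14 (end stop) = smooth face up, handle right. Stiff (0.4 N m), stays where left. Turned over, the smooth face is 8 mm above the axis, with two guide rails 7 mm high, 104 mm apart
- handle (a point): middle of the plate's handle: round bar, 12 mm diameter, 90 mm long, parallel to the plate's axis and 105 mm from it, level with it across the plate's thickness; 37 mm gap to the plate's edge; it can turn between the fingers
- rack: fixed flat wooden rack on the bench that holds the rollers at the start, 300 (x) x 180 (y) x 17 mm; origin at the centre of its underside. Two rows of three places, 105 mm apart both ways; the rollers lie across two 12 mm high rails (44 mm clear between them) with 5 mm stops that keep them from rolling off
- steel_tray: loose shallow grey sheet-steel tray with paper scraps, 135 (its x) x 165 (its y) x 17 mm, floor 2 mm thick; the reject tray. Origin at the centre of its underside
- kraft_small: brown cardboard box, 60 x 85 x 62 mm, bystander; origin at the centre of its underside
- box_cream: small cream and green carton, 62 x 80 x 57 mm, bystander; origin at the centre of its underside
- roller_a: grey conveyor roller, 40 mm diameter, 80 mm long, 0.2 kg; origin midway along it, 20 mm above the rails it lies on at the start (on its axis or within 5 mm of it), x along the roller. Sound (fully round) or worn (one flat along it, 27 mm wide, 5 mm deep). Released at the plate's upper end, a sound one runs into the trough within 3 s, a worn one rocks and stops on the plate. May be absent
- roller_b: grey conveyor roller, 40 mm diameter, 80 mm long, 0.2 kg; origin midway along it, 20 mm above the rails it lies on at the start (on its axis or within 5 mm of it), x along the roller. Sound (fully round) or worn (one flat along it, 27 mm wide, 5 mm deep). Released at the plate's upper end, a sound one runs into the trough within 3 s, a worn one rocks and stops on the plate. May be absent
- roller_c: grey conveyor roller, 40 mm diameter, 80 mm long, 0.2 kg; origin midway along it, 20 mm above the rails it lies on at the start (on its axis or within 5 mm of it), x along the roller. Sound (fully round) or worn (one flat along it, 27 mm wide, 5 mm deep). Released at the plate's upper end, a sound one runs into the trough within 3 s, a worn one rocks and stops on the plate. May be absent
- roller_d: grey conveyor roller, 40 mm diameter, 80 mm long, 0.2 kg; origin midway along it, 20 mm above the rails it lies on at the start (on its axis or within 5 mm of it), x along the roller. Sound (fully round) or worn (one flat along it, 27 mm wide, 5 mm deep). Released at the plate's upper end, a sound one runs into the trough within 3 s, a worn one rocks and stops on the plate. May be absent
- roller_e: grey conveyor roller, 40 mm diameter, 80 mm long, 0.2 kg; origin midway along it, 20 mm above the rails it lies on at the start (on its axis or within 5 mm of it), x along the roller. Sound (fully round) or worn (one flat along it, 27 mm wide, 5 mm deep). Released at the plate's upper end, a sound one runs into the trough within 3 s, a worn one rocks and stops on the plate. May be absent
Not all that is in view belongs to the job. Leave any yellow look-alike of the roller_a alone. Leave any blue look-alike of the roller_b alone.

How it is judged:
By the outcome, as a careful person would: the job done as asked, in the order asked, and still so for the second after the job is handed in, with the robot touching nothing.
Of roller_a, roller_b, roller_c, roller_d, roller_e only 4 to 5 are there at a start; the rules pass over those that are not, and their reading is None.
At some moment in a run one of steel_tray may be knocked a few centimetres aside while the robot is not near it.
Once in a run the grip may slacken for a moment while it holds something.
It also fails if it takes over 210 s, if anything falls off the work surface, if the arm or the gripper's body presses on something with over 40 N, if the wrist force passes 120 N, or if a joint passes its speed limit or range.

### The arm

A 6-joint arm with a two-finger parallel gripper is mounted at the origin on the work surface; the furniture and walls round the work are solid. World frame = base frame: x ahead of the robot, y to its left, z up, the work surface at z = 0. Lengths are in m, angles in rad, forces in N, time in s.
With the tool pointing down it reaches from about 0.35 to 0.85 m from the base axis. Payload 8.1 kg.
Tool frame: the origin (TCP) lies on the centre line of the jaws, within the pads' length; the fingertips stand 17 mm ahead of it and the grasp point (between the pads) lies 2 mm behind it; z points along the fingers, y is the line along which they close (so a half turn about z gives the same grasp; the last joint's range is limited). The gripper opens to 93 mm and grips with 3 to 60 N. Pads are 15 mm wide; open, the fingers measure 128 mm over their backs; the gripper's body (75 mm by 188 mm) begins 65 mm behind the grasp point.
Start: joints at [-1.393, 0.13, 1.488, -0, 1.523, -0.085], TCP at [0.156, -0.579, 0.236] pointing down, gripper open.
Joint ranges: [-2.96, 2.96], [-0.89, 2.26], [0.02, 2.5], [-1.34, 4.48], [0, 2.73], [-2.66, 2.66]. Speed limits (rad/s): [2.39, 2.39, 2.79, 3.14, 3.14, 3.14].

### API

Orientations are given as a rotation vector (axis times angle).
In Python, from plant import robot, optics, close_job, models gives the robot as it stands.
- The arm moves only by the shell command python3 -m inch 'ROWS' [OPENING] [FORCE]. ROWS is a JSON object of lists of equal length, an entry for each row: "travel": the shift along the tool's x, y, z in m, a list of three; "spin": the turn about the tool's z in rad. In form: {"travel": [[x, y, z], ...], "spin": [spin, ...]}. A call has 1 to 10 rows; each row is the pose to reach, as a shift and turn from the pose commanded when the call began, along the tool's axes at that moment; what a row does not reach only later rows make up. A row lasts 1/12 s, in which the tool goes at most 41.7 mm and 7.16 degrees, less where a joint would pass 70% of its speed; a pose out of reach is approached as far as the arm can. A call with a gripper value outside its range is refused whole. OPENING is the closure, from 0 (fully open) to 1 (shut), set as the call begins (- or left out, the last holds). The fingers move at their own pace and stop on an object; FORCE is the grip in N (left out, the last holds). Time passes only in rows, so rows that repeat a pose let the fingers close. It gives the time, the measured TCP pose, the force, the opening and the grip force at its end, in the units of the state.
- robot.read_state(): the state, without advancing time (a new reading comes with each control period).
- optics.read_camera(name): name is "side" or "top" or "wrist"; returns (picture, depth): 384x512x3 uint8, red, green, blue; 384x512 float32, m along the optical axis (not along the pixel's ray), 0 where there is no reading.
- optics.camera_info(name): a dict with "camera_matrix" (3x3 intrinsics, pixels), "view" (4x4, takes a point from world to camera coordinates). Camera axes: x right, y down, z forward; pixel columns grow to the right and rows downward; lengths in m; the calibration is good to about 2 mm. A picture is of the moment at which its call begins: read the wrist's pose just before it. camera_info takes no time and is no camera call; for the wrist camera it gives the pose at the moment of the call.
- close_job(): hands the job in; it is judged then, once.
Trained networks look in the newest picture that a camera, given by its name, has taken for a name from the list of things; names that differ only in an ending like _2 or _b are one class to them, and where a whole thing is asked for, a point or a joint stands for the part that bears it (a point fixed in the world has none). Each returns a list of dicts, best first, with "p" (0 to 1); they miss things now and then, are a little off and sometimes report something else, mostly with a low value. They report only what shows in the picture. A call takes as long as a camera call. They do not tell look-alikes from the thing itself.
- models.look_for(camera, name): "centre" ([x, y, z] in m, in world coordinates, good to about 4 mm: the middle of the surface that is visible of it).
- models.masks_of(camera, name): "region" (384x512 bool, what is visible of it).
The state is a dict: "t": time; "q": joint angles; "dq": joint speeds; "joint_torque": joint torques, N m; "tool_pos": TCP position; "orientation": TCP orientation; "force": force on the tool from outside, world axes, zero at the start; "wrist_torque": the same for the moment, N m; "opening": finger opening in m; "gripper_force": force on a finger pad.
Only numpy, scipy, OpenCV 4.12 (cv2) and the standard library are available. Lean on these libraries where they do the work, as an engineer would, in place of code of your own. Each camera call takes 0.05 s, during which the arm holds its last target. There are 200 camera calls.

## Working session

There is one attempt and no reset: what is moved stays moved. The work goes in short steps, Python scripts to look and compute and a shell command to move; the robot and the scene stay as the last step left them, time stands still between calls to the robot, and variables do not carry over. Pictures are saved under pics/ and viewed, at most 14 in all, crops included, and the job is handed in when it is done.

```bash
ls; mkdir -p pics; cat > h.py <<'E'
import numpy as np, cv2
from scipy.spatial.transform import Rotation as R
from plant import robot, optics, models
def snap(cam,name=None):
    info=optics.camera_info(cam); im,d=optics.read_camera(cam)
    if name: cv2.imwrite(f'pics/{name}.png',im[:,:,::-1])
    return im,d,np.array(info['camera_matrix']),np.array(info['view'])
def pts(d,K,V,m=None):
    v,u=np.nonzero((d>0) if m is None else (m&(d>0))); z=d[v,u]
    P=np.c_[(u-K[0,2])/K[0,0]*z,(v-K[1,2])/K[1,1]*z,z]
    return (P-V[:3,3])@V[:3,:3]
def pix(p,K,V):
    c=V[:3,:3]@np.asarray(p)+V[:3,3]; return (K@c/c[2])[:2].round(0)
def to_tool(p):
    s=robot.read_state(); r=R.from_rotvec(s['orientation'])
    return r.inv().apply(np.asarray(p)-s['tool_pos'])
E
python3 - <<'E'
from h import *
s=robot.read_state(); print({k:np.round(v,3) for k,v in s.items()}); print(R.from_rotvec(s['orientation']).as_matrix().round(2))
ims=[]
for c in ('top','side','wrist'):
    im,d,K,V=snap(c,'a_'+c); ims.append(im)
    for n in ('roller_a','test_stand','rack','steel_tray','handle','plate','kraft_small','box_cream'):
        if c=='wrist': break
        for o in models.look_for(c,n)[:7]:
            if o['p']>.2: print(c,n,round(o['p'],2),np.round(o['centre'],3),pix(o['centre'],K,V))
E
```

```text
pics
{'t': np.float64(0.0), 'q': array([-1.393,  0.131,  1.489,  0.   ,  1.523, -0.085]), 'dq': array([ 0.002, -0.001,  0.001,  0.001,  0.001,  0.002]), 'joint_torque': array([-1.0000e-03, -5.5986e+01, -4.9176e+01,  7.6000e-02,  3.6000e-02,
       -0.0000e+00]), 'tool_pos': array([ 0.156, -0.579,  0.235]), 'orientation': array([-3.113, -0.411,  0.   ]), 'force': array([-0.678,  0.301, -0.988]), 'wrist_torque': array([0.022, 0.066, 0.012]), 'gripper_force': np.float64(0.0), 'opening': np.float64(0.093)}
[[ 0.97  0.26 -0.  ]
 [ 0.26 -0.97  0.  ]
 [ 0.   -0.   -1.  ]]
top roller_a 0.9 [0.424 0.286 0.043] [177. 232.]
top roller_a 0.86 [0.429 0.19  0.054] [207. 231.]
top roller_a 0.68 [0.285 0.253 0.036] [186. 276.]
top roller_a 0.6 [0.525 0.299 0.048] [174. 200.]
top roller_a 0.57 [0.82  0.036 0.03 ] [257. 113.]
top roller_a 0.54 [0.529 0.02  0.085] [261. 199.]
top roller_a 0.5 [0.636 0.202 0.045] [205. 167.]
top test_stand 0.58 [0.526 0.023 0.09 ] [260. 200.]
top rack 0.61 [0.55  0.257 0.015] [189. 194.]
top steel_tray 0.84 [ 0.507 -0.23   0.001] [336. 209.]
top plate 0.82 [0.462 0.019 
[... 152 characters left out ...]
-0.224  0.058] [337. 154.]
top box_cream 0.54 [0.423 0.289 0.045] [176. 232.]
side roller_a 0.69 [0.286 0.24  0.022] [168. 192.]
side roller_a 0.67 [0.821 0.013 0.027] [335. 210.]
side roller_a 0.56 [0.426 0.298 0.048] [208. 178.]
side roller_a 0.4 [0.525 0.272 0.045] [235. 180.]
side test_stand 0.9 [ 0.532 -0.002  0.079] [242. 200.]
side rack 0.53 [0.584 0.324 0.009] [250. 184.]
side rack 0.45 [ 0.532 -0.004  0.079] [242. 200.]
side steel_tray 0.59 [ 0.505 -0.227  0.003] [237. 262.]
side handle 0.87 [ 0.463 -0.004  0.09 ] [218. 197.]
side plate 0.57 [ 0.456 -0.002  0.09 ] [216. 197.]
side kraft_small 0.69 [0.786 0.157 0.062] [314. 184.]
side box_cream 0.69 [ 0.676 -0.258  0.044] [307. 250.]
```

```bash
python3 - <<'E'
import cv2,numpy as np
a=cv2.imread('pics/a_top.png'); b=cv2.imread('pics/a_side.png')
cv2.imwrite('pics/v1.png',np.vstack([cv2.resize(a[90:300,130:390],(780,630))])[:600])
cv2.imwrite('pics/v2.png',cv2.resize(b[150:300,130:380],(800,480)))
E
```

```text
(no output)
```

View pics/v1.png

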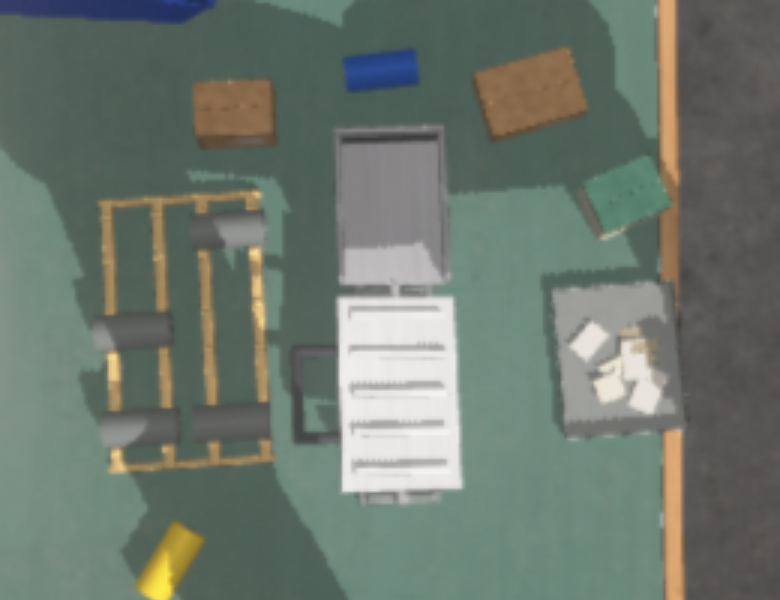

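View pics/v2.png

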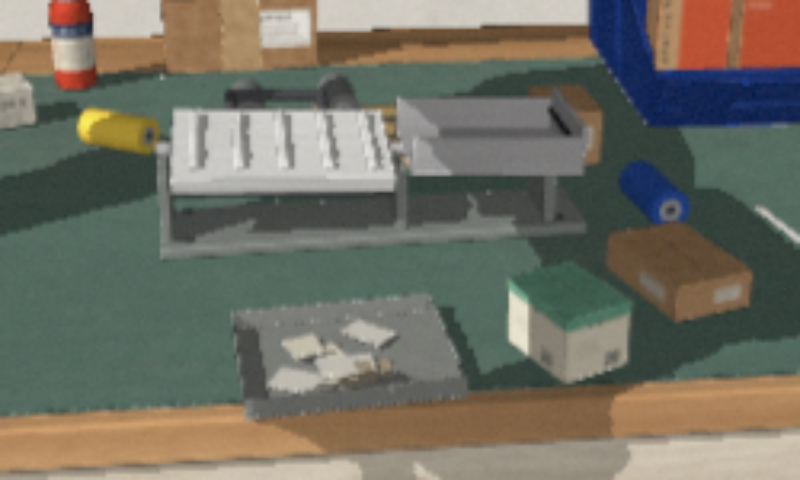

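The top view (`v1.png`, 3x crop) shows the plate ribs up with the handle on the left at (315,395). Four grey rollers are in the rack at (228,230), (133,330), (140,427) and (232,421). Things that could be mistaken for them are the yellow cylinder (170,560) and the blue one (380,70), and neither is in the rack. The tray is at (615,360). The side view agrees.

```bash
python3 - <<'E'
from h import *
for c in ('top','side'):
    im,d,K,V=snap(c)
    P=pts(d,K,V)
    def rect(m,n):
        Q=P[m]
        if len(Q)<10: print(c,n,len(Q));return
        r=cv2.minAreaRect(Q[:,:2].astype(np.float32)); print(c,n,len(Q),np.round(r[0],3),np.round(r[1],3),round(r[2],1),'z med',np.round(np.percentile(Q[:,2],[10,50,90]),3))
    x,y,z=P.T
    st=(z>.06)&(z<.13)&(x>.3)&(x<.75)&(y>-.1)&(y<.17)
    rect(st&(x<.85)&(y<.083),'stand'); rect(st&(x<.56)&(y<.083)&(x>.35),'plate'); rect(st&(y>.086),'handle')
    rect((z>.03)&(z<.07)&(abs(x-.424)<.04)&(abs(y-.295)<.055),'r1'); rect((z>.03)&(z<.07)&(abs(x-.424)<.04)&(abs(y-.19)<.053),'r2')
    rect((z>.03)&(z<.07)&(abs(x-.525)<.04)&(abs(y-.3)<.055),'r3'); rect((z>.03)&(z<.07)&(abs(x-.636)<.04)&(abs(y-.2)<.06),'r4')
    for n in ('steel_tray','plate','handle','rack'):
        o=models.masks_of(c,n)
        if o:
            Q=pts(d,K,V,o[0]['region'])
            r=cv2.minAreaRect(Q[:,:2].astype(np.float32)); print(c,n,round(o[0]['p'],2),len(Q),np.round(r[0],3),np.round(r[1],3),round(r[2],1),np.round(np.percentile(Q[:,2],[10,50,90]),3))
E
```

```text
top stand 4678 [0.543 0.022] [0.39  0.129] 2.4 z med [0.075 0.089 0.105]
top plate 2623 [0.455 0.017] [0.209 0.129] 1.8 z med [0.084 0.095 0.105]
top handle 214 [0.579 0.122] [0.347 0.048] 7.6 z med [0.098 0.107 0.112]
top r1 325 [0.423 0.289] [0.04  0.081] 4.3 z med [0.04  0.049 0.055]
top r2 321 [0.43  0.193] [0.04  0.081] 4.2 z med [0.04  0.048 0.054]
top r3 315 [0.527 0.3  ] [0.04  0.081] 4.6 z med [0.04  0.048 0.054]
top r4 297 [0.639 0.201] [0.039 0.081] 4.6 z med [0.036 0.043 0.05 ]
top steel_tray 0.56 2101 [ 0.516 -0.331] [0.166 0.347] 6.5 [-0.002  0.003  0.011]
top plate 0.6 2860 [0.467 0.035] [0.213 0.18 ] 0.4 [0.083 0.096 0.106]
top handle 0.59 2817 [0.464 0.039] [0.214 0.187] 2.6 [0.084 0.096 0.106]
top rack 0.8 1163 [0.531 0.25 ] [0.301 0.177] 4.4 [0.007 0.012 0.018]
side stand 3287 [0.543 0.018] [0.389 0.137] 1.6 z med [0.074 0.09  0.104]
side plate 1860 [0.454 0.015] [0.211 0.137] 1.6 z med [0.072 0.09  0.102]
side handle 135 [0.457 0.106] [0.1   0.033] 1.7 z med [0.1   0.105 0.109]
side r1 41 [0.425 0.285] [0.031 0.082] 6.9 z med [0.044 0.049 0.052]
side r2 8
side r3 106 [0.528 0.296] [0.037 0.084] 6.1 z med [0.037 0.047 0.052]
side r4 0
side steel_tray 0.58 2285 [ 0.503 -0.214] [0.165 0.177] 5.0 [0.001 0.004 0.014]
side plate 0.7 2054 [0.446 0.168] [0.203 0.452] 4.9 [0.067 0.09  0.103]
side handle 0.97 1870 [0.456 0.164] [0.2   0.434] 1.7 [0.074 0.091 0.103]
side rack 0.62 60 [0.565 0.223] [0.306 0.042] 84.9 [0.001 0.009 0.021]
```

```bash
python3 - <<'E'
from h import *
print(to_tool([0.36,0.14,0.34]).round(3)); K=optics.camera_info('wrist'); V=np.array(K['view']); s=robot.read_state()
Rm=R.from_rotvec(s['orientation']).as_matrix(); C=-V[:3,:3].T@V[:3,3]
print('cam in tool',(Rm.T@(C-s['tool_pos'])).round(3),'\n',(V[:3,:3]@Rm).round(2),np.array(K['camera_matrix'])[0])
E
```

```text
[ 0.384 -0.642 -0.104]
cam in tool [ 0.075  0.001 -0.147] 
 [[-0.    1.    0.  ]
 [-0.96 -0.   -0.27]
 [-0.27 -0.    0.96]] [300.78232515   0.         254.00208904]
```

```bash
python3 -m inch '{"travel":[[0.03,-0.04,-0.1],[0.06,-0.08,-0.1],[0.09,-0.12,-0.1],[0.12,-0.16,-0.1],[0.15,-0.2,-0.1],[0.17,-0.24,-0.1],[0.19,-0.28,-0.1],[0.21,-0.31,-0.1],[0.23,-0.34,-0.1],[0.25,-0.37,-0.1]],"spin":[0.02,0.05,0.07,0.1,0.12,0.14,0.16,0.18,0.2,0.227]}' 0.6 20
python3 - <<'E'
from h import *
print(to_tool([0.40,0.12,0.34]).round(3),robot.read_state()['orientation'])
E
```

```text
t: 2.28
tool_pos: [0.2811, -0.2183, 0.3349]
orientation: [3.14, 0.054, 0.001]
force: [0.9, 0.6, 0.3]
opening: 0.0373
gripper_force: 0.0
[ 0.13  -0.334 -0.005] [3.14027879e+00 5.35235543e-02 1.45502694e-03]
```

```bash
python3 -m inch '{"travel":[[0.025,-0.03,0],[0.05,-0.065,0],[0.075,-0.1,0],[0.1,-0.135,0],[0.12,-0.17,0],[0.13,-0.21,0],[0.13,-0.25,0],[0.13,-0.29,0],[0.13,-0.33,0],[0.13,-0.33,0]],"spin":[0,0,0,0,0,0,0,0,0,0]}'
python3 -m inch '{"travel":[[0,0,0],[0,0,0]],"spin":[0,0]}'
python3 - <<'E'
from h import *
im,d,K,V=snap('wrist','w1'); np.savez('w1.npz',d=d,K=K,V=V)
P=pts(d,K,V); x,y,z=P.T
g=(z>.055)&(z<.13)&(y>-.09)&(y<.17)&(x>.3)&(x<.72)
Q=P[g]
# height profile across y in mid plate
for x0 in (.38,.42,.46,.50,.54,.62):
    b=g&(abs(x-x0)<.006); print(x0,[(round(yy,3),round(float(np.median(z[b&(abs(y-yy)<.004)])),3)) for yy in np.arange(-.07,.15,.015) if (b&(abs(y-yy)<.004)).sum()>3])
E
```

```text
t: 3.12
tool_pos: [0.3981, 0.1208, 0.3347]
orientation: [-3.138, -0.069, 0.0]
force: [0.7, 0.3, -0.4]
opening: 0.0373
gripper_force: 0.0
t: 3.28
tool_pos: [0.3992, 0.1142, 0.3347]
orientation: [3.141, 0.058, 0.0]
force: [-0.1, 0.9, 0.7]
opening: 0.0373
gripper_force: 0.0
0.38 [(np.float64(-0.055), 0.085), (np.float64(-0.04), 0.088), (np.float64(-0.025), 0.095), (np.float64(-0.01), 0.098), (np.float64(0.005), 0.101), (np.float64(0.02), 0.104), (np.float64(0.035), 0.107), (np.float64(0.05), 0.109), (np.float64(0.065), 0.105)]
0.42 [(np.float64(-0.04), 0.085), (np.float64(-0.025), 0.093), (np.float64(-0.01), 0.096), (np.float64(0.005), 0.099), (np.float64(0.02), 0.101), (np.float64(0.035), 0.104), (np.float64(0.05), 0.107), (np.float64(0.065), 0.103), (np.float64(0.08), 0.103), (np.float64(0.095), 0.105), (np.float64(0.11), 0.108)]
0.46 [(np.float64(-0.04), 0.082), (np.float64(-0.025), 0.089), (np.float64(-0.01), 0.093), (np.float64(0.005), 0.096), (np.float64(0.02), 0.098), (np.float64(0.035), 0.102), (np.float64(0.05), 0.104), (np.float64(0.065), 0.101), (np.float64(0.11), 0.105), (np.float64(0.125), 0.104)]
0.5 [(np.float64(-0.04), 0.08), (np.float64(-0.025), 0.088), (np.float64(-0.01), 0.091), (np.float64(0.005), 0.094), (np.float64(0.02), 0.096), (np.float64(0.035), 0.099), (np.float64(0.05), 0.102), (np.float64(0.065), 0.099), (np.float64(0.08), 0.097), (np.float64(0.095), 0.1), (np.float64(0.11), 0.102), (np.float64(0.125), 0.103)]
0.54 [(np.float64(-0.04), 0.077), (np.float64(-0.025), 0.085), (np.float64(-0.01), 0.086), (np.float64(0.005), 0.091), (np.float64(0.02), 0.094), (np.float64(0.035), 0.096), (np.float64(0.05), 0.099), (np.float64(0.065), 0.097), (np.float64(0.08), 0.092)]
0.62 []
```

View pics/w1.png

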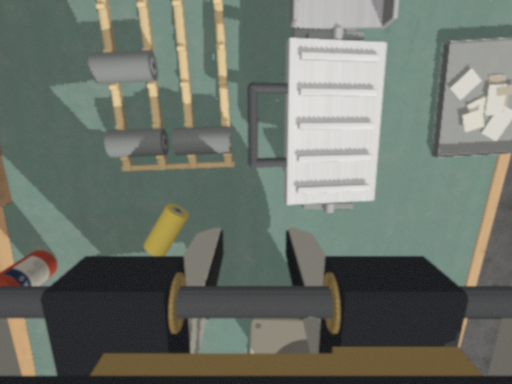

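The wrist view shows the plate (335,120) tipped slightly, with its handle bar at (253,125) a little raised. The grey rollers are at (124,67), (137,142) and (201,140). The yellow cylinder at (166,230) lies outside the rack.

```bash
python3 - <<'E'
from h import *
f=np.load('w1.npz'); d,K,V=f['d'],f['K'],f['V']; P=pts(d,K,V)
im,dt,Kt,Vt=snap('top'); Pt=pts(dt,Kt,Vt)
for n,P in (('wrist',P),('top',Pt)):
    x,y,z=P.T
    Q=P[(x>.36)&(x<.55)&(y>-.035)&(y<.07)&(z>.075)&(z<.12)]
    for i in range(12):
        c=np.linalg.lstsq(np.c_[Q[:,:2],np.ones(len(Q))],Q[:,2],rcond=None)[0]
        r=Q[:,2]-np.c_[Q[:,:2],np.ones(len(Q))]@c; Q=Q[(r<np.median(r)+.0015)&(r>-.006)]
    print(n,'plane',c.round(4),len(Q), 'z at (.455,.02)',(c@[.455,.02,1]).round(4))
    # plate rect
    zp=np.c_[P[:,:2],np.ones(len(P))]@c
    g=(abs(z-zp-.003)<.008)&(x>.32)&(x<.58)&(y>-.07)&(y<.084)
    r=cv2.minAreaRect(P[g][:,:2].astype(np.float32)); print('rect',np.round(r[0],4),np.round(r[1],3),r[2])
    h=(z>.085)&(z<.125)&(y>.105)&(y<.15)&(x>.40)&(x<.52)
    H=P[h]; print('handle',len(H),H[:,:2].min(0).round(3),H[:,:2].max(0).round(3),np.percentile(H[:,2],[10,50,90]).round(3)); 
    if len(H)>20:
        b=H[abs(H[:,0]-.46)<.025]; print(' bar mid y',np.percentile(b[:,1],[2,50,98]).round(4),'ztop',np.percentile(b[:,2],[50,90]).round(4), 'slope y/x',np.polyfit(b[:,0],b[:,1],1).round(4))
E
```

```text
wrist plane [-0.0602  0.1724  0.1168] 9238 z at (.455,.02) 0.0929
rect [0.465  0.0185] [0.234 0.135] 2.3755083084106445
handle 909 [0.408 0.105] [0.509 0.124] [0.103 0.106 0.109]
 bar mid y [0.1115 0.1174 0.1235] ztop [0.1062 0.1079] slope y/x [0.0489 0.0949]
top plane [-0.0545  0.1643  0.114 ] 453 z at (.455,.02) 0.0925
rect [0.4638 0.0152] [0.233 0.122] 2.9896037578582764
handle 17 [0.5   0.107] [0.507 0.125] [0.099 0.105 0.11 ]
```

```bash
python3 - <<'E'
from h import *
s=robot.read_state(); print(s['tool_pos'],to_tool([.458,.1178,.15]).round(4),to_tool([.458,.1178,.0995]).round(4))
t=np.arange(.172,3.2,.1)
E
```

```text
[0.39943379 0.11312137 0.33467775] [ 0.0587 -0.0028  0.1847] [ 0.0587 -0.0028  0.2352]
```

```bash
python3 -m inch '{"travel":[[0.03,-0.001,0.03],[0.058,-0.002,0.07],[0.059,-0.003,0.11],[0.059,-0.003,0.15],[0.059,-0.003,0.17],[0.059,-0.003,0.17],[0.059,-0.003,0.17]],"spin":[0,0,0,0,0,0,0]}'
python3 - <<'E'
from h import *
im,d,K,V=snap('wrist','w2'); P=pts(d,K,V); x,y,z=P.T
b=P[(z>.085)&(z<.125)&(y>.1)&(y<.14)&(abs(x-.465)<.03)]
print(len(b),np.percentile(b[:,1],[2,50,98]).round(4),np.percentile(b[:,2],[50,90]).round(4)) if len(b) else 0
print(to_tool([.458,.1178,.0995]).round(4))
E
```

```text
t: 3.97
tool_pos: [0.4574, 0.1178, 0.1639]
orientation: [3.141, 0.052, -0.005]
force: [-0.3, 0.6, 0.4]
opening: 0.037
gripper_force: 0.0
1307 [0.1117 0.1178 0.1238] [0.1059 0.1078]
[-0.001   0.0005  0.0666]
```

View pics/w2.png

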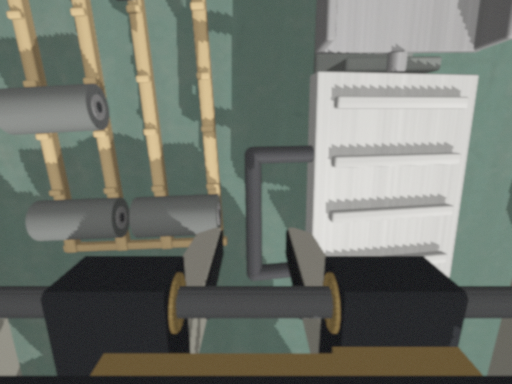

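The handle bar (253,210) is centred between the fingers, so I'll go down and grip it.

```bash
python3 -m inch '{"travel":[[0,0,0.02],[0,0,0.04],[0,0,0.055],[0,0,0.066],[0,0,0.066],[0,0,0.066]],"spin":[0,0,0,0,0,0]}' && python3 -m inch '{"travel":[[0,0,0],[0,0,0],[0,0,0],[0,0,0],[0,0,0]],"spin":[0,0,0,0,0]}' 1 25
python3 - <<'E'
import numpy as np
s=.172;
for a in np.r_[np.arange(.25,3.2,.1),3.14]: print(round(a,2),round(.105*(np.cos(s)-np.cos(a)),3),round(-.105*(np.sin(a)-np.sin(s)),3))
E
```

```text
t: 4.52
tool_pos: [0.4591, 0.1194, 0.1003]
orientation: [-3.141, -0.056, -0.003]
force: [-0.8, -0.4, -0.1]
opening: 0.0372
gripper_force: 0.0
t: 4.93
tool_pos: [0.4586, 0.1184, 0.0992]
orientation: [3.139, 0.056, 0.002]
force: [-1.0, -5.8, 2.9]
opening: 0.0111
gripper_force: 25.0
0.25 0.002 -0.008
0.35 0.005 -0.018
0.45 0.009 -0.028
0.55 0.014 -0.037
0.65 0.02 -0.046
0.75 0.027 -0.054
0.85 0.034 -0.061
0.95 0.042 -0.067
1.05 0.051 -0.073
1.15 0.061 -0.078
1.25 0.07 -0.082
1.35 0.08 -0.084
1.45 0.091 -0.086
1.55 0.101 -0.087
1.65 0.112 -0.087
1.75 0.122 -0.085
1.85 0.132 -0.083
1.95 0.142 -0.08
2.05 0.152 -0.075
2.15 0.161 -0.07
2.25 0.169 -0.064
2.35 0.177 -0.057
2.45 0.184 -0.049
2.55 0.191 -0.041
2.65 0.196 -0.032
2.75 0.201 -0.022
2.85 0.204 -0.012
2.95 0.207 -0.002
3.05 0.208 0.008
3.15 0.208 0.019
3.14 0.208 0.018
```

```bash
python3 -m inch '{"travel":[[0,0.002,-0.008],[0,0.005,-0.018],[0,0.009,-0.028],[0,0.014,-0.037],[0,0.02,-0.046],[0,0.027,-0.054],[0,0.034,-0.061],[0,0.042,-0.067],[0,0.051,-0.073],[0,0.051,-0.073]],"spin":[0,0,0,0,0,0,0,0,0,0]}'
```

```text
t: 5.77
tool_pos: [0.4635, 0.069, 0.1756]
orientation: [-3.139, -0.056, -0.015]
force: [6.1, 3.8, 12.6]
opening: 0.0111
gripper_force: 25.0
```

```bash
python3 -m inch '{"travel":[[0,0.01,-0.005],[0,0.019,-0.009],[0,0.029,-0.011],[0,0.04,-0.013],[0,0.05,-0.014],[0,0.061,-0.014],[0,0.071,-0.012],[0,0.081,-0.01],[0,0.091,-0.007],[0,0.101,-0.002]],"spin":[0,0,0,0,0,0,0,0,0,0]}'
```

```text
t: 6.6
tool_pos: [0.4639, -0.0322, 0.1748]
orientation: [-3.14, -0.057, -0.002]
force: [-3.3, 4.4, 5.5]
opening: 0.0114
gripper_force: 25.0
```

```bash
python3 -m inch '{"travel":[[0,0.009,0.005],[0,0.017,0.011],[0,0.025,0.018],[0,0.032,0.026],[0,0.039,0.034],[0,0.044,0.043],[0,0.049,0.053],[0,0.052,0.063],[0,0.055,0.073],[0,0.056,0.083]],"spin":[0,0,0,0,0,0,0,0,0,0]}'; python3 -m inch '{"travel":[[0,0,0.006],[0,0,0.01],[0,0,0.012],[0,0,0.014],[0,0,0.014]],"spin":[0,0,0,0,0]}'
```

```text
t: 7.43
tool_pos: [0.4623, -0.0893, 0.0893]
orientation: [3.14, 0.056, -0.011]
force: [-16.7, -6.9, 7.9]
opening: 0.0114
gripper_force: 24.9
t: 7.85
tool_pos: [0.4619, -0.09, 0.0755]
orientation: [3.139, 0.056, -0.013]
force: [-15.2, -10.4, 5.4]
opening: 0.011
gripper_force: 25.0
```

```bash
python3 -m inch '{"travel":[[0,0,0.004],[0,0,0.008],[0,0,0.008]],"spin":[0,0,0]}'; python3 - <<'E'
from h import *
im,d,K,V=snap('top','t2'); P=pts(d,K,V); x,y,z=P.T
for lim in ((-.03,.05),(.0,.06)):
    Q=P[(x>.38)&(x<.54)&(y>lim[0])&(y<lim[1])&(z>.075)&(z<.105)]
    c=np.linalg.lstsq(np.c_[Q[:,:2],np.ones(len(Q))],Q[:,2],rcond=None)[0]; print(c.round(4),len(Q),(c@[.458,.016,1]).round(4))
E
```

```text
t: 8.1
tool_pos: [0.4669, -0.0899, 0.0712]
orientation: [3.138, 0.056, 0.004]
force: [-6.0, -4.5, 16.8]
opening: 0.0112
gripper_force: 25.0
[-0.0512 -0.0049  0.117 ] 981 0.0935
[-0.0518  0.0047  0.1169] 967 0.0932
```

```bash
python3 -m inch '{"travel":[[0,0,0],[0,0,0],[0,0,0],[0,0,0]],"spin":[0,0,0,0]}' 0.6; python3 -m inch '{"travel":[[0,0,-0.03],[0,0,-0.07],[0,-0.01,-0.11],[0,-0.03,-0.15],[-0.02,-0.06,-0.19],[-0.05,-0.09,-0.21],[-0.07,-0.12,-0.21],[-0.08,-0.15,-0.21],[-0.09,-0.18,-0.21],[-0.09,-0.21,-0.21]],"spin":[0,0,0,0,0,0,0,0,0,0]}' ; python3 -m inch '{"travel":[[0,0,0],[0,0,0]],"spin":[0,0]}'
python3 - <<'E'
from h import *
im,d,K,V=snap('wrist','w3'); P=pts(d,K,V); x,y,z=P.T; np.savez('w3.npz',d=d,K=K,V=V,P=P)
print(robot.read_state()['tool_pos'])
Q=P[(x>.38)&(x<.54)&(y>-.03)&(y<.05)&(z>.075)&(z<.105)]
c=np.linalg.lstsq(np.c_[Q[:,:2],np.ones(len(Q))],Q[:,2],rcond=None)[0]; print(c.round(4),(c@[.458,.016,1]).round(4))
zp=np.c_[P[:,:2],np.ones(len(P))]@c
for n,lo,hi in (('rails',.004,.012),('plate',-.003,.012)):
    g=(z-zp>lo)&(z-zp<hi)&(x>.352)&(x<.558)&(y>-.054)&(y<.085); r=cv2.minAreaRect(P[g][:,:2].astype(np.float32)); print(n,g.sum(),np.round(r[0],4),np.round(r[1],4),round(r[2],2))
    for x0 in (.4,.5):
        b=g&(abs(x-x0)<.01); print(x0,np.percentile(y[b],[1,99]).round(4))
for n,cx,cy in (('r1',.424,.293),('r2',.43,.193),('r3',.527,.3),('r4',.639,.2)):
    g=(z>.028)&(z<.07)&(abs(x-cx)<.04)&(abs(y-cy)<.053); b=P[g]
    if len(b)>30: r=cv2.minAreaRect(b[:,:2].astype(np.float32)); print(n,len(b),np.round(r[0],4),np.round(r[1],4),round(r[2],1),np.percentile(b[:,2],[50,98]).round(4))
E
```

```text
t: 8.48
tool_pos: [0.4653, -0.0882, 0.0683]
orientation: [-3.141, -0.056, 0.001]
force: [-0.3, -0.2, 0.6]
opening: 0.033
gripper_force: 0.0
t: 9.32
tool_pos: [0.3665, 0.1198, 0.2793]
orientation: [-3.141, -0.057, -0.002]
force: [0.5, 0.1, -0.2]
opening: 0.0371
gripper_force: 0.0
t: 9.48
tool_pos: [0.3676, 0.1195, 0.2784]
orientation: [3.141, 0.063, -0.0]
force: [1.0, -0.5, 0.1]
opening: 0.0368
gripper_force: 0.0
[0.36782373 0.11853558 0.27834492]
[-0.0531 -0.0018  0.1158] 0.0915
rails 2432 [0.4591 0.0138] [0.1871 0.1163] 2.32
0.4 [-0.0465  0.0693]
0.5 [-0.0421  0.0737]
plate 22357 [0.4538 0.01  ] [0.2034 0.1321] 2.14
0.4 [-0.0456  0.0722]
0.5 [-0.0469  0.0767]
r1 2264 [0.4258 0.2863] [0.04   0.0819] 4.0 [0.0473 0.0511]
r2 2185 [0.4317 0.1987] [0.0399 0.0971] 4.2 [0.0476 0.0511]
r3 2914 [0.5287 0.2978] [0.0396 0.0818] 5.2 [0.0471 0.0512]
```

View pics/w3.png

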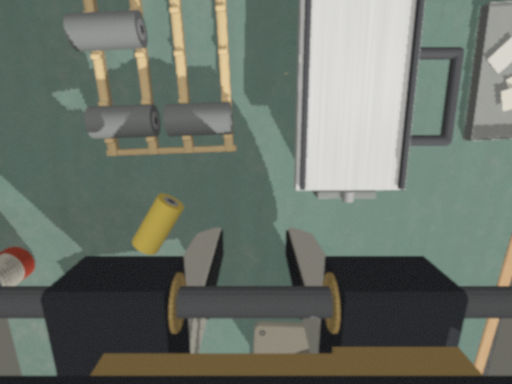

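The plate now shows its smooth face up with the handle on the right (445,95). Next I'll spin to line up with the rack and pick the first roller, at (199,118) in this view.

```bash
python3 -m inch '{"travel":[[0.01,-0.01,0],[0.02,-0.02,0],[0.03,-0.03,0],[0.04,-0.045,0.01],[0.05,-0.06,0.03],[0.06,-0.07,0.05],[0.06,-0.071,0.07],[0.06,-0.071,0.09],[0.06,-0.071,0.11],[0.06,-0.071,0.12]],"spin":[-0.12,-0.24,-0.36,-0.48,-0.6,-0.72,-0.84,-0.96,-1.08,-1.2]}' 0.4; python3 -m inch '{"travel":[[0,0,0],[0,0,0],[0,0,0],[0,0,0],[0,0,0],[0,0,0]],"spin":[-0.1,-0.2,-0.3,-0.4,-0.407,-0.407]}'
cat >> h.py <<'E'
def yaw():
    m=R.from_rotvec(robot.read_state()['orientation']).as_matrix(); return np.degrees(np.arctan2(m[1,0],m[0,0]))
def rollers(P,cx,cy,zlo=.03,zhi=.07,ry=.05,rx=.04):
    x,y,z=P.T; b=P[(z>zlo)&(z<zhi)&(abs(x-cx)<rx)&(abs(y-cy)<ry)]
    if len(b)<20: print('few',len(b)); return
    r=cv2.minAreaRect(b[:,:2].astype(np.float32)); print(len(b),'c',np.round(r[0],4),'size',np.round(r[1],4),round(r[2],1),'z50,98',np.percentile(b[:,2],[50,98]).round(4)); return r
E
python3 - <<'E'
from h import *
im,d,K,V=snap('wrist','w4'); P=pts(d,K,V)
rollers(P,.4315,.19); print(robot.read_state()['tool_pos'],yaw(),robot.read_state()['q'].round(2),to_tool([.4315,.192,.034]).round(4))
E
```

```text
t: 10.37
tool_pos: [0.4246, 0.1893, 0.1553]
orientation: [-2.556, -1.824, 0.007]
force: [0.1, 0.1, -0.4]
opening: 0.0557
gripper_force: 0.0
t: 10.87
tool_pos: [0.4259, 0.1901, 0.1583]
orientation: [-2.145, -2.295, 0.001]
force: [-0.2, -1.2, -0.4]
opening: 0.0556
gripper_force: 0.0
3748 c [0.4326 0.1918] size [0.0397 0.0815] 4.2 z50,98 [0.0477 0.051 ]
[0.42578266 0.19036511 0.15835726] 93.84438889770414 [ 0.31 -0.19  1.94 -0.    1.39  0.24] [0.0013 0.0059 0.1244]
```

View pics/w4.png

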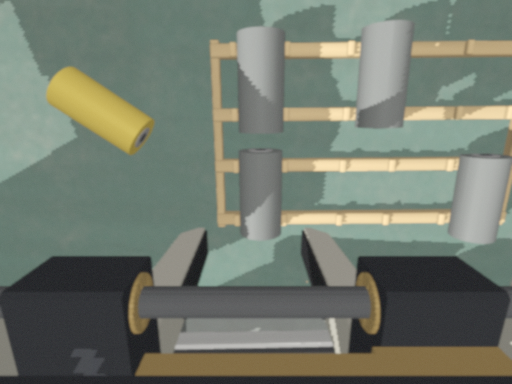

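The target is the grey roller at (261,193), between the rails and centred between the fingers. The others show at (261,80), (385,75) and (480,195), and yellow is at (100,110) off the rack. The choice is right, so I'll grasp it.

```bash
python3 -m inch '{"travel":[[0.001,0.007,0.03],[0.001,0.007,0.065],[0.001,0.007,0.1],[0.001,0.007,0.118],[0.001,0.007,0.124],[0.001,0.007,0.124],[0.001,0.007,0.124]],"spin":[0,0,0,0,0,0,0]}'; python3 -m inch '{"travel":[[0,0,0],[0,0,0],[0,0,0],[0,0,0],[0,0,0]],"spin":[0,0,0,0,0]}' 1 25;  python3 -m inch '{"travel":[[0,0,-0.03],[0,0,-0.07],[0,0,-0.11],[0,0,-0.14],[0,0,-0.15],[0,0,-0.15]],"spin":[0,0,0,0,0,0]}'
python3 - <<'E'
from h import *
print(yaw(),to_tool([.388,.0108,.119]).round(4), to_tool([.388,.0108,.15]).round(4))
E
```

```text
t: 11.5
tool_pos: [0.4331, 0.1929, 0.0355]
orientation: [2.141, 2.298, 0.001]
force: [0.9, 0.1, 1.3]
opening: 0.0554
gripper_force: 0.0
t: 11.92
tool_pos: [0.4336, 0.1933, 0.0361]
orientation: [2.139, 2.299, 0.004]
force: [-1.3, -0.8, 6.2]
opening: 0.0393
gripper_force: 25.0
t: 12.42
tool_pos: [0.4344, 0.1936, 0.1881]
orientation: [2.138, 2.298, 0.009]
force: [0.5, 1.5, -2.3]
opening: 0.0391
gripper_force: 25.0
94.12775792555179 [-0.1791 -0.0599  0.0684] [-0.179  -0.0597  0.0374]
```

```bash
python3 -m inch '{"travel":[[-0.03,-0.01,0],[-0.06,-0.02,0],[-0.1,-0.03,0],[-0.14,-0.045,0],[-0.179,-0.06,0.01],[-0.179,-0.06,0.03],[-0.179,-0.06,0.05],[-0.179,-0.06,0.062],[-0.179,-0.06,0.062],[-0.179,-0.06,0.062]],"spin":[0,0,0.01,0.028,0.028,0.028,0.028,0.028,0.028,0.028]}'
python3 - <<'E'
from h import *
print(robot.read_state()['tool_pos'],yaw(),to_tool([.388,.0108,.1205]).round(4))
E
```

```text
t: 13.25
tool_pos: [0.3835, 0.01, 0.1198]
orientation: [-2.17, -2.266, 0.005]
force: [-0.0, 0.1, -2.6]
opening: 0.0394
gripper_force: 25.0
[0.38347093 0.01001491 0.1197755 ] 92.4855496442403 [ 0.0006  0.0046 -0.0007]
```

```bash
python3 -m inch '{"travel":[[0,0,0.001],[0,0,0.002],[0,0,0.002]],"spin":[0,0,0]}'; python3 -m inch '{"travel":[[0,0,0],[0,0,0],[0,0,-0.04],[0,0,-0.08],[0,0,-0.12],[0,0,-0.12],[0,0,-0.12],[0,0,-0.12],[0,0,-0.12],[0,0,-0.12]],"spin":[0,0,0,0,0,0,0,0,0,0]}' 0.3; python3 -m inch '{"travel":[[0,0,0],[0,0,0],[0,0,0],[0,0,0],[0,0,0],[0,0,0],[0,0,0],[0,0,0],[0,0,0],[0,0,0]],"spin":[0,0,0,0,0,0,0,0,0,0]}'; python3 -m inch '{"travel":[[0,0,0],[0,0,0],[0,0,0],[0,0,0],[0,0,0],[0,0,0],[0,0,0],[0,0,0],[0,0,0],[0,0,0]],"spin":[0,0,0,0,0,0,0,0,0,0]}'
cat >> h.py <<'E'
def stand():
    im,d,K,V=snap('top','last_top'); P=pts(d,K,V); x,y,z=P.T
    zp=.0935-.052*(x-.458)
    c,s=np.cos(.044),np.sin(.044); X=(x-.458)*c+(y-.0139)*s; Y=-(x-.458)*s+(y-.0139)*c
    for x0 in np.arange(-.1,.28,.01):
        b=(abs(X-x0)<.006)&(abs(Y)<.04)&(z<.16); m=z[b]-zp[b]
        if len(m) and np.percentile(m,80)>.012: print('stand x',round(x0,2),'h',np.percentile(m,80).round(3), 'Y',Y[b][m>.012].min().round(3),Y[b][m>.012].max().round(3))
    return P
E
python3 -c "
from h import *
stand()"
```

```text
t: 13.5
tool_pos: [0.3849, 0.0103, 0.1199]
orientation: [-2.171, -2.27, 0.001]
force: [1.4, -0.5, -1.6]
opening: 0.0398
gripper_force: 25.0
t: 14.33
tool_pos: [0.3846, 0.0102, 0.239]
orientation: [-2.17, -2.268, 0.003]
force: [-0.8, 0.5, 0.3]
opening: 0.0652
gripper_force: 0.0
t: 15.17
tool_pos: [0.3854, 0.01, 0.2406]
orientation: [2.172, 2.27, -0.0]
force: [-0.1, -0.6, 0.8]
opening: 0.0649
gripper_force: 0.0
t: 16.0
tool_pos: [0.3854, 0.01, 0.2406]
orientation: [-2.172, -2.27, 0.0]
force: [-0.1, 0.5, 0.7]
opening: 0.0652
gripper_force: 0.0
stand x 0.23 h 0.02 Y -0.037 0.039
stand x 0.24 h 0.032 Y -0.037 0.039
stand x 0.25 h 0.036 Y -0.037 0.039
stand x 0.26 h 0.035 Y -0.037 0.038
stand x 0.27 h 0.033 Y -0.038 0.038
```

Roller 1 ran into the trough, so it is sound. Next is the one at about (0.426, 0.286).

```bash
python3 -c "
from h import *
print(to_tool([.4265,.2863,.16]).round(4))"
```

```text
[0.2742 0.0532 0.0806]
```

```bash
python3 -m inch '{"travel":[[0.035,0.008,0.0],[0.07,0.015,0.0],[0.105,0.022,0],[0.14,0.03,0],[0.175,0.037,0.01],[0.21,0.045,0.03],[0.245,0.05,0.05],[0.274,0.053,0.07],[0.274,0.053,0.08],[0.274,0.053,0.08]],"spin":[0,0,-0.01,-0.02,-0.028,-0.028,-0.028,-0.028,-0.028,-0.028]}' 0.4;  python3 - <<'E'
from h import *
im,d,K,V=snap('wrist'); P=pts(d,K,V)
r=rollers(P,.4265,.2863); print(robot.read_state()['tool_pos'],yaw(),to_tool([*r[0],.0355]).round(4))
E
```

```text
t: 16.88
tool_pos: [0.4241, 0.2864, 0.1571]
orientation: [-2.136, -2.302, 0.009]
force: [-0.0, 0.4, 0.1]
opening: 0.0559
gripper_force: 0.0
3773 c [0.426  0.2879] size [0.0398 0.0816] 4.4 z50,98 [0.0477 0.0509]
[0.42509672 0.28572058 0.15893018] 94.20849791729376 [0.0023 0.0015 0.1234]
```

```bash
python3 -m inch '{"travel":[[0.002,0.001,0.03],[0.002,0.001,0.065],[0.002,0.001,0.1],[0.002,0.001,0.118],[0.002,0.001,0.123],[0.002,0.001,0.123],[0.002,0.001,0.123]],"spin":[0,0,0,0,0,0,0]}'; python3 -m inch '{"travel":[[0,0,0],[0,0,0],[0,0,0],[0,0,0],[0,0,0]],"spin":[0,0,0,0,0]}' 1 25;  python3 -m inch '{"travel":[[0,0,-0.03],[0,0,-0.07],[0,0,-0.11],[0,0,-0.14],[0,0,-0.15],[0,0,-0.15]],"spin":[0,0,0,0,0,0]}'
python3 - <<'E'
from h import *
print(yaw(),to_tool([.386,.0108,.125]).round(4))
E
```

```text
t: 17.52
tool_pos: [0.4287, 0.2882, 0.0397]
orientation: [2.141, 2.298, 0.004]
force: [1.0, -0.6, 0.1]
opening: 0.0558
gripper_force: 0.0
t: 17.93
tool_pos: [0.4283, 0.2887, 0.0392]
orientation: [2.139, 2.299, 0.004]
force: [-1.2, -1.5, 7.3]
opening: 0.0394
gripper_force: 25.0
t: 18.43
tool_pos: [0.429, 0.2892, 0.1912]
orientation: [2.138, 2.299, 0.01]
force: [1.0, 0.2, -1.5]
opening: 0.0392
gripper_force: 25.0
94.13563016150462 [-0.2748 -0.0634  0.0651]
```

```bash
python3 -m inch '{"travel":[[-0.035,-0.008,0],[-0.07,-0.016,0],[-0.105,-0.024,0],[-0.145,-0.033,0],[-0.185,-0.043,0],[-0.225,-0.053,0],[-0.26,-0.06,0.01],[-0.275,-0.063,0.03],[-0.275,-0.063,0.05],[-0.275,-0.063,0.06]],"spin":[0,0,0.01,0.028,0.028,0.028,0.028,0.028,0.028,0.028]}';python3 -m inch '{"travel":[[0,0,0],[0,0,0]],"spin":[0,0]}'
python3 - <<'E'
from h import *
print(robot.read_state()['tool_pos'],yaw(),to_tool([.386,.0108,.1245]).round(4))
E
```

```text
t: 19.27
tool_pos: [0.3814, 0.0085, 0.1232]
orientation: [-2.172, -2.264, 0.006]
force: [-6.1, -1.0, 36.8]
opening: 0.0393
gripper_force: 25.0
t: 19.43
tool_pos: [0.3828, 0.0098, 0.1257]
orientation: [-2.169, -2.268, 0.003]
force: [0.1, 0.7, -1.4]
opening: 0.0396
gripper_force: 25.0
[0.38275261 0.00984008 0.12567718] 92.54001906620314 [0.0008 0.0033 0.0012]
```

```bash
python3 -m inch '{"travel":[[0,0,0],[0,0,0],[0,0,-0.04],[0,0,-0.08],[0,0,-0.12],[0,0,-0.12],[0,0,-0.12],[0,0,-0.12],[0,0,-0.12],[0,0,-0.12]],"spin":[0,0,0,0,0,0,0,0,0,0]}' 0.3; python3 -m inch '{"travel":[[0,0,0],[0,0,0],[0,0,0],[0,0,0],[0,0,0],[0,0,0],[0,0,0],[0,0,0],[0,0,0],[0,0,0]],"spin":[0,0,0,0,0,0,0,0,0,0]}'; python3 -m inch '{"travel":[[0,0,0],[0,0,0],[0,0,0],[0,0,0],[0,0,0],[0,0,0],[0,0,0],[0,0,0],[0,0,0],[0,0,0]],"spin":[0,0,0,0,0,0,0,0,0,0]}'
python3 -c "
from h import *
stand();print(to_tool([.529,.2978,.16]).round(4))"
```

```text
t: 20.27
tool_pos: [0.3833, 0.0096, 0.2461]
orientation: [-2.17, -2.269, 0.002]
force: [0.4, 0.6, 1.1]
opening: 0.0647
gripper_force: 0.0
t: 21.1
tool_pos: [0.3841, 0.0094, 0.2477]
orientation: [2.172, 2.27, 0.0]
force: [-0.2, -0.2, -0.1]
opening: 0.0648
gripper_force: 0.0
t: 21.93
tool_pos: [0.3841, 0.0094, 0.2476]
orientation: [-2.172, -2.27, -0.0]
force: [0.2, -0.0, 0.0]
opening: 0.0652
gripper_force: 0.0
stand x 0.19 h 0.019 Y -0.038 0.037
stand x 0.2 h 0.031 Y -0.038 0.04
stand x 0.21 h 0.036 Y -0.038 0.04
stand x 0.22 h 0.035 Y -0.039 0.039
stand x 0.23 h 0.029 Y -0.039 0.039
stand x 0.24 h 0.032 Y -0.037 0.039
stand x 0.25 h 0.037 Y -0.037 0.039
stand x 0.26 h 0.035 Y -0.037 0.038
stand x 0.27 h 0.032 Y -0.037 0.038
[0.2818 0.1574 0.0876]
```

Roller 2 is sound too. Next is r3.

```bash
python3 -m inch '{"travel":[[0.03,0.017,0.0],[0.06,0.034,0.0],[0.09,0.05,0],[0.12,0.067,0],[0.15,0.084,0],[0.185,0.1,0],[0.22,0.12,0.02],[0.255,0.14,0.04],[0.28,0.157,0.07],[0.282,0.157,0.088]],"spin":[0,0,-0.01,-0.02,-0.03,-0.04,-0.04,-0.04,-0.04,-0.04]}' 0.4;python3 -m inch '{"travel":[[0,0,0],[0,0,0]],"spin":[0,0]}';  python3 - <<'E'
from h import *
im,d,K,V=snap('wrist'); P=pts(d,K,V)
r=rollers(P,.529,.298); print(robot.read_state()['tool_pos'],yaw(),to_tool([*r[0],.0345]).round(4))
E
```

```text
t: 22.82
tool_pos: [0.5296, 0.3017, 0.1575]
orientation: [-2.123, -2.315, -0.002]
force: [-1.0, -0.8, 0.4]
opening: 0.0555
gripper_force: 0.0
t: 22.98
tool_pos: [0.5271, 0.2976, 0.1576]
orientation: [-2.124, -2.312, 0.007]
force: [0.2, 0.5, 0.5]
opening: 0.0559
gripper_force: 0.0
3763 c [0.5295 0.2992] size [0.0397 0.082 ] 4.9 z50,98 [0.0476 0.051 ]
[0.52828106 0.29754641 0.15984856] 94.82203108515492 [0.0016 0.0015 0.1253]
```

```bash
python3 -m inch '{"travel":[[0.002,0.001,0.03],[0.002,0.001,0.065],[0.002,0.001,0.1],[0.002,0.001,0.118],[0.002,0.001,0.125],[0.002,0.001,0.125],[0.002,0.001,0.125]],"spin":[0,0,0,0,0,0,0]}'; python3 -m inch '{"travel":[[0,0,0],[0,0,0],[0,0,0],[0,0,0],[0,0,0]],"spin":[0,0,0,0,0]}' 1 25;  python3 -m inch '{"travel":[[0,0,-0.03],[0,0,-0.07],[0,0,-0.11],[0,0,-0.14],[0,0,-0.15],[0,0,-0.15]],"spin":[0,0,0,0,0,0]}'
python3 - <<'E'
from h import *
print(yaw(),to_tool([.386,.0108,.125]).round(4))
E
```

```text
t: 23.62
tool_pos: [0.531, 0.3002, 0.0374]
orientation: [2.126, 2.311, 0.005]
force: [0.3, 0.1, 1.7]
opening: 0.0558
gripper_force: 0.0
t: 24.03
tool_pos: [0.5306, 0.3006, 0.0366]
orientation: [2.125, 2.312, 0.004]
force: [-1.6, -0.4, 7.4]
opening: 0.0393
gripper_force: 25.0
t: 24.53
tool_pos: [0.5314, 0.301, 0.1886]
orientation: [2.124, 2.311, 0.01]
force: [1.4, 0.3, -3.1]
opening: 0.0395
gripper_force: 25.0
94.82129571443024 [-0.2771 -0.1696  0.0619]
```

```bash
python3 -m inch '{"travel":[[-0.03,-0.018,0],[-0.06,-0.036,0],[-0.095,-0.056,0],[-0.13,-0.078,0],[-0.165,-0.1,0],[-0.2,-0.12,0],[-0.235,-0.142,0],[-0.265,-0.16,0],[-0.277,-0.17,0.02],[-0.277,-0.17,0.04]],"spin":[0,0,0.01,0.03,0.04,0.04,0.04,0.04,0.04,0.04]}';python3 -m inch '{"travel":[[0,0,0.01],[0,0,0.015],[0,0,0.015]],"spin":[0,0,0]}'
python3 - <<'E'
from h import *
print(robot.read_state()['tool_pos'],yaw(),to_tool([.386,.0108,.1215]).round(4))
E
```

```text
t: 25.37
tool_pos: [0.3813, 0.0073, 0.1423]
orientation: [-2.175, -2.266, 0.003]
force: [-0.5, 0.7, -2.9]
opening: 0.0397
gripper_force: 25.0
t: 25.62
tool_pos: [0.3816, 0.0103, 0.1271]
orientation: [-2.169, -2.267, 0.004]
force: [-0.3, 0.6, -2.1]
opening: 0.0392
gripper_force: 25.0
[0.38160361 0.01029777 0.12711977] 92.54843695312135 [0.0003 0.0044 0.0056]
```

```bash
python3 -m inch '{"travel":[[0,0.003,0.002],[0,0.003,0.004],[0,0.003,0.005],[0,0.003,0.005]],"spin":[0,0,0,0]}';python3 -m inch '{"travel":[[0,0,0],[0,0,0],[0,0,-0.04],[0,0,-0.08],[0,0,-0.12],[0,0,-0.12],[0,0,-0.12],[0,0,-0.12],[0,0,-0.12],[0,0,-0.12]],"spin":[0,0,0,0,0,0,0,0,0,0]}' 0.3; python3 -m inch '{"travel":[[0,0,0],[0,0,0],[0,0,0],[0,0,0],[0,0,0],[0,0,0],[0,0,0],[0,0,0],[0,0,0],[0,0,0]],"spin":[0,0,0,0,0,0,0,0,0,0]}'; python3 -m inch '{"travel":[[0,0,0],[0,0,0],[0,0,0],[0,0,0],[0,0,0],[0,0,0],[0,0,0],[0,0,0],[0,0,0],[0,0,0]],"spin":[0,0,0,0,0,0,0,0,0,0]}'
python3 -c "
from h import *
stand();print(to_tool([.638,.2,.16]).round(4))"
```

```text
t: 25.95
tool_pos: [0.3866, 0.0102, 0.1249]
orientation: [2.171, 2.27, 0.0]
force: [0.1, 0.6, -2.2]
opening: 0.0396
gripper_force: 25.0
t: 26.78
tool_pos: [0.3854, 0.01, 0.2431]
orientation: [-2.171, -2.268, 0.002]
force: [0.2, 0.1, -0.1]
opening: 0.0647
gripper_force: 0.0
t: 27.62
tool_pos: [0.3862, 0.0099, 0.2446]
orientation: [2.172, 2.27, 0.0]
force: [-0.2, 0.5, -0.2]
opening: 0.0647
gripper_force: 0.0
t: 28.45
tool_pos: [0.3862, 0.0099, 0.2446]
orientation: [-2.172, -2.27, -0.0]
force: [0.5, 0.0, 1.2]
opening: 0.0652
gripper_force: 0.0
stand x 0.15 h 0.018 Y -0.037 0.038
stand x 0.16 h 0.032 Y -0.04 0.038
stand x 0.17 h 0.036 Y -0.037 0.038
stand x 0.18 h 0.035 Y -0.037 0.037
stand x 0.19 h 0.03 Y -0.038 0.037
stand x 0.2 h 0.032 Y -0.038 0.04
stand x 0.21 h 0.035 Y -0.038 0.04
stand x 0.22 h 0.036 Y -0.039 0.039
stand x 0.23 h 0.029 Y -0.036 0.039
stand x 0.24 h 0.033 Y -0.036 0.039
stand x 0.25 h 0.036 Y -0.037 0.039
stand x 0.26 h 0.035 Y -0.037 0.038
stand x 0.27 h 0.033 Y -0.038 0.038
[0.1789 0.2599 0.0847]
```

Roller 3 is sound. The last one is r4, which looked lower than the others and may be worn.

```bash
python3 -m inch '{"travel":[[0.02,0.03,0.0],[0.045,0.06,0.0],[0.07,0.09,0],[0.09,0.12,0],[0.11,0.15,0],[0.13,0.18,0],[0.15,0.21,0.02],[0.165,0.24,0.04],[0.179,0.26,0.07],[0.179,0.26,0.085]],"spin":[0,0,-0.01,-0.02,-0.03,-0.035,-0.035,-0.035,-0.035,-0.035]}' 0.4;python3 -m inch '{"travel":[[0,0,0],[0,0,0]],"spin":[0,0]}';  python3 - <<'E'
from h import *
im,d,K,V=snap('wrist','w5'); P=pts(d,K,V)
r=rollers(P,.638,.2,zlo=.026); print(robot.read_state()['tool_pos'],yaw(),to_tool([*r[0],.0345]).round(4))
E
```

```text
t: 29.33
tool_pos: [0.6387, 0.2023, 0.1536]
orientation: [-2.128, -2.306, 0.006]
force: [-1.2, -1.1, -1.4]
opening: 0.0561
gripper_force: 0.0
t: 29.5
tool_pos: [0.637, 0.2, 0.1579]
orientation: [-2.13, -2.306, 0.005]
force: [0.9, -0.9, -0.3]
opening: 0.0561
gripper_force: 0.0
3607 c [0.6429 0.2006] size [0.0397 0.0813] 4.8 z50,98 [0.0426 0.0458]
[0.63805945 0.19999041 0.16032234] 94.52243022567671 [0.0003 0.0048 0.1258]
```

View pics/w5.png

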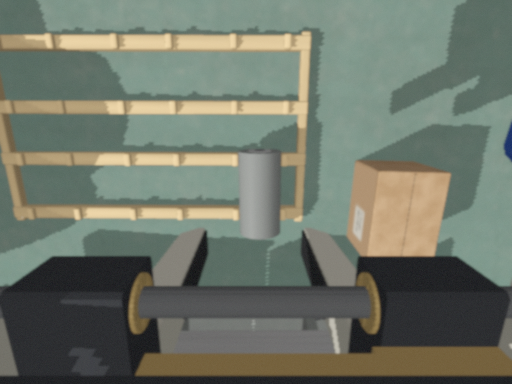

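The roller at (260,193) is the last in the rack. It sits 5 mm low, so its flat is probably down. I'll grasp it and test it anyway.

```bash
python3 -m inch '{"travel":[[0,0.005,0.03],[0,0.005,0.065],[0,0.005,0.1],[0,0.005,0.118],[0,0.005,0.126],[0,0.005,0.126],[0,0.005,0.126]],"spin":[0,0,0,0,0,0,0]}' 0.44; python3 -m inch '{"travel":[[0,0,0],[0,0,0],[0,0,0],[0,0,0],[0,0,0]],"spin":[0,0,0,0,0]}' 1 25;  python3 -m inch '{"travel":[[0,0,-0.03],[0,0,-0.07],[0,0,-0.11],[0,0,-0.14],[0,0,-0.15],[0,0,-0.15]],"spin":[0,0,0,0,0,0]}'
python3 - <<'E'
from h import *
print(yaw(),to_tool([.386,.0108,.15]).round(4))
E
```

```text
t: 30.13
tool_pos: [0.6446, 0.2006, 0.0365]
orientation: [2.131, 2.306, 0.005]
force: [-0.3, 1.0, 0.9]
opening: 0.0521
gripper_force: 0.0
t: 30.55
tool_pos: [0.6445, 0.2009, 0.0364]
orientation: [2.131, 2.306, 0.004]
force: [-3.6, -1.3, 7.7]
opening: 0.0394
gripper_force: 25.0
t: 31.05
tool_pos: [0.6455, 0.2012, 0.1887]
orientation: [2.129, 2.304, 0.011]
force: [0.3, 0.4, -2.2]
opening: 0.0393
gripper_force: 25.0
94.53021219865596 [-0.1693 -0.2741  0.0363]
```

```bash
python3 -m inch '{"travel":[[-0.02,-0.03,0],[-0.04,-0.065,0],[-0.06,-0.1,0],[-0.08,-0.13,0],[-0.1,-0.165,0],[-0.125,-0.2,0],[-0.15,-0.235,0],[-0.169,-0.265,0],[-0.169,-0.273,0.02],[-0.169,-0.273,0.04]],"spin":[0,0,0.01,0.03,0.035,0.035,0.035,0.035,0.035,0.035]}';python3 -m inch '{"travel":[[0,0,0.01],[0,0,0.015],[0,0,0.015]],"spin":[0,0,0]}'
python3 - <<'E'
from h import *
print(robot.read_state()['tool_pos'],yaw(),to_tool([.386,.0108,.122]).round(4))
E
```

```text
t: 31.88
tool_pos: [0.3822, 0.0095, 0.1417]
orientation: [2.175, 2.267, -0.0]
force: [0.4, 0.3, -2.6]
opening: 0.0393
gripper_force: 25.0
t: 32.13
tool_pos: [0.3828, 0.0109, 0.1262]
orientation: [-2.169, -2.267, 0.004]
force: [0.6, -1.0, -2.2]
opening: 0.0396
gripper_force: 25.0
[0.38275354 0.01087569 0.12623627] 92.53909140626247 [-0.0002  0.0033  0.0042]
```

```bash
python3 -m inch '{"travel":[[0,0.003,0.002],[0,0.003,0.003],[0,0.003,0.004],[0,0.003,0.004]],"spin":[0,0,0,0]}';python3 -m inch '{"travel":[[0,0,0],[0,0,0],[0,0,-0.04],[0,0,-0.08],[0,0,-0.12],[0,0,-0.12],[0,0,-0.12],[0,0,-0.12],[0,0,-0.12],[0,0,-0.12]],"spin":[0,0,0,0,0,0,0,0,0,0]}' 0.3; python3 -m inch '{"travel":[[0,0,0],[0,0,0],[0,0,0],[0,0,0],[0,0,0],[0,0,0],[0,0,0],[0,0,0],[0,0,0],[0,0,0]],"spin":[0,0,0,0,0,0,0,0,0,0]}'; python3 -m inch '{"travel":[[0,0,0],[0,0,0],[0,0,0],[0,0,0],[0,0,0],[0,0,0],[0,0,0],[0,0,0],[0,0,0],[0,0,0]],"spin":[0,0,0,0,0,0,0,0,0,0]}';python3 -m inch '{"travel":[[0,0,0],[0,0,0],[0,0,0],[0,0,0],[0,0,0],[0,0,0],[0,0,0],[0,0,0],[0,0,0],[0,0,0]],"spin":[0,0,0,0,0,0,0,0,0,0]}'
python3 -c "
from h import *
P=stand(); rollers(P,.386,.011,.105,.15,.06,.06)
im,d,K,V=snap('wrist'); P=pts(d,K,V);rollers(P,.386,.011,.106,.15,.06,.06);print(robot.read_state()['tool_pos'])"
```

```text
t: 32.47
tool_pos: [0.3877, 0.0108, 0.125]
orientation: [2.171, 2.27, 0.0]
force: [-0.6, 0.3, -2.0]
opening: 0.0394
gripper_force: 25.0
t: 33.3
tool_pos: [0.3864, 0.0108, 0.243]
orientation: [-2.171, -2.268, 0.003]
force: [0.0, -0.3, -0.5]
opening: 0.0652
gripper_force: 0.0
t: 34.13
tool_pos: [0.3873, 0.0107, 0.2447]
orientation: [2.172, 2.27, 0.0]
force: [-0.0, -0.2, 0.0]
opening: 0.0655
gripper_force: 0.0
t: 34.97
tool_pos: [0.3873, 0.0107, 0.2446]
orientation: [-2.172, -2.27, 0.0]
force: [-0.8, -0.3, -0.9]
opening: 0.0652
gripper_force: 0.0
t: 35.8
tool_pos: [0.3873, 0.0107, 0.2446]
orientation: [-2.172, -2.27, -0.0]
force: [1.1, -0.1, 0.1]
opening: 0.065
gripper_force: 0.0
stand x 0.15 h 0.019 Y -0.037 0.038
stand x 0.16 h 0.032 Y -0.04 0.038
stand x 0.17 h 0.036 Y -0.037 0.038
stand x 0.18 h 0.036 Y -0.037 0.038
stand x 0.19 h 0.029 Y -0.038 0.037
stand x 0.2 h 0.033 Y -0.038 0.04
stand x 0.21 h 0.036 Y -0.038 0.04
stand x 0.22 h 0.035 Y -0.039 0.039
stand x 0.23 h 0.028 Y -0.037 0.039
stand x 0.24 h 0.032 Y -0.037 0.039
stand x 0.25 h 0.036 Y -0.037 0.039
stand x 0.26 h 0.034 Y -0.037 0.038
stand x 0.27 h 0.033 Y -0.038 0.038
few 1
3587 c [0.3896 0.0106] size [0.0397 0.0816] 3.0 z50,98 [0.1274 0.1307]
[0.38727374 0.0106787  0.24462266]
```

It has rested on the plate for over 3 s, so it is worn. I'll pick it up, and re-measure the tray since it may have moved.

```bash
python3 -m inch '{"travel":[[0,0.002,0.03],[0,0.002,0.065],[0,0.002,0.1],[0,0.002,0.118],[0,0.002,0.126],[0,0.002,0.126],[0,0.002,0.126]],"spin":[0,0,0,0,0,0,0]}' 0.4; python3 -m inch '{"travel":[[0,0,0],[0,0,0],[0,0,0],[0,0,0],[0,0,0]],"spin":[0,0,0,0,0]}' 1 25;  python3 -m inch '{"travel":[[0,0,-0.02],[0,0,-0.05],[0,0,-0.08],[0,0,-0.1],[0,0,-0.1],[0,0,-0.1]],"spin":[0,0,0,0,0,0]}'
python3 - <<'E'
from h import *
P=[]
im,d,K,V=snap('top','t6')
for c in ('top','side'):
    im,d,K,V=snap(c)
    A=pts(d,K,V); x,y,z=A.T
    b=A[(z>.008)&(z<.03)&(x>.36)&(x<.63)&(y>-.36)&(y<-.1)]
    # largest cluster
    r=cv2.minAreaRect(b[:,:2].astype(np.float32)); print(c,len(b),np.round(r[0],4),np.round(r[1],4),r[2])
    print(c,[(round(o['p'],2),np.round(o['centre'],3)) for o in models.look_for(c,'steel_tray')[:2]])
print(yaw(),robot.read_state()['tool_pos'])
E
python3 -c "
import cv2; a=cv2.imread('pics/t6.png'); cv2.imwrite('pics/v6.png',cv2.resize(a[90:300,130:390],(650,525)))"
```

```text
t: 36.48
tool_pos: [0.3897, 0.0107, 0.1195]
orientation: [2.172, 2.269, 0.0]
force: [0.5, 0.2, 1.0]
opening: 0.0557
gripper_force: 0.0
t: 36.9
tool_pos: [0.3902, 0.0107, 0.12]
orientation: [2.171, 2.269, 0.002]
force: [-2.7, -0.3, 7.6]
opening: 0.0393
gripper_force: 25.0
t: 37.4
tool_pos: [0.3901, 0.0107, 0.2195]
orientation: [2.171, 2.268, 0.003]
force: [0.8, -0.7, -3.2]
opening: 0.0393
gripper_force: 25.0
top 427 [ 0.49   -0.2098] [0.2636 0.1799] 6.662662506103516
top [(0.98, array([ 0.538, -0.199,  0.002]))]
side 661 [ 0.5365 -0.1995] [0.1649 0.1423] 5.377195835113525
side [(0.79, array([ 0.537, -0.197,  0.003]))]
92.52093302535785 [0.38830123 0.01085546 0.21682983]
```

View pics/v6.png

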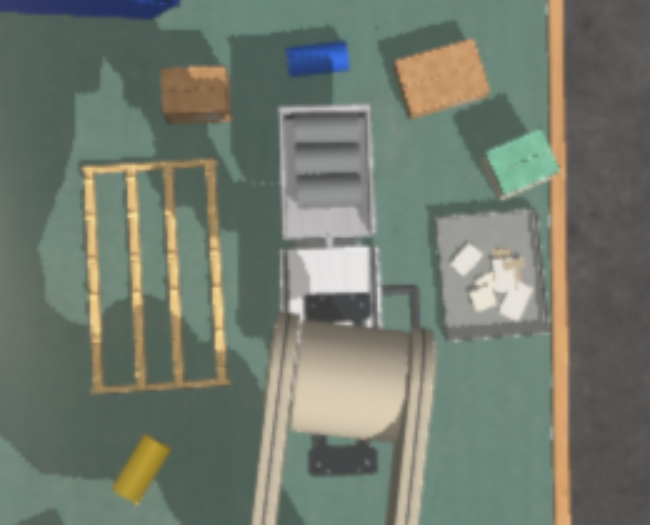

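The tray has moved to about (0.537, -0.199). Three rollers sit in the trough and the rack is empty.

```bash
python3 -c "
from h import *
print(to_tool([.536,-.193,.0285]).round(4))"
```

```text
[-0.2102  0.1392  0.1878]
```

```bash
python3 -m inch '{"travel":[[-0.025,0.017,0],[-0.05,0.034,0],[-0.075,0.05,0],[-0.1,0.067,0],[-0.13,0.087,0],[-0.16,0.107,0],[-0.19,0.127,0],[-0.21,0.139,0.01],[-0.21,0.139,0.04],[-0.21,0.139,0.08]],"spin":[0,0,0,0,0,0,0,0,0,0]}'; python3 -m inch '{"travel":[[0,0,0.03],[0,0,0.06],[0,0,0.08],[0,0,0.09],[0,0,0.09]],"spin":[0,0,0,0,0]}'
python3 -c "
from h import *
print(robot.read_state()['tool_pos'],to_tool([.536,-.193,.0285]).round(4))
im,d,K,V=snap('side');A=pts(d,K,V); x,y,z=A.T
b=A[(z>.008)&(z<.02)&(x>.36)&(x<.63)&(y>-.36)&(y<-.1)];r=cv2.minAreaRect(b[:,:2].astype(np.float32)); print(len(b),np.round(r[0],4),np.round(r[1],4),r[2])"
```

```text
t: 38.48
tool_pos: [0.5398, -0.1953, 0.14]
orientation: [2.17, 2.264, 0.003]
force: [0.4, 0.3, -2.7]
opening: 0.0395
gripper_force: 25.0
t: 38.9
tool_pos: [0.5346, -0.1916, 0.0446]
orientation: [-2.168, -2.265, 0.004]
force: [-0.4, -0.0, -2.9]
opening: 0.0392
gripper_force: 25.0
[ 0.53457982 -0.19164404  0.04462225] [-0.0015  0.0015  0.0161]
558 [ 0.5365 -0.1982] [0.165  0.1434] 5.462587356567383
```

```bash
python3 -m inch '{"travel":[[0,0,0.006],[0,0,0.01],[0,0,0.013],[0,0,0.015],[0,0,0.015]],"spin":[0,0,0,0,0]}'
```

```text
t: 39.37
tool_pos: [0.5374, -0.1929, 0.0337]
orientation: [2.172, 2.27, 0.0]
force: [-0.2, 0.2, -2.3]
opening: 0.0393
gripper_force: 25.0
```

```bash
python3 -m inch '{"travel":[[0,0,0.002],[0,0,0.004],[0,0,0.005],[0,0,0.005]],"spin":[0,0,0,0]}'
```

```text
t: 39.7
tool_pos: [0.5372, -0.1928, 0.0283]
orientation: [-2.172, -2.269, 0.0]
force: [-0.2, 0.3, -2.5]
opening: 0.0392
gripper_force: 25.0
```

Next I'll release it and retreat to a spot that doesn't block the top camera.

```bash
python3 -m inch '{"travel":[[0,0,0.001],[0,0,0.001],[0,0,0.001],[0,0,0.001]],"spin":[0,0,0,0]}' 0.4;  python3 -m inch '{"travel":[[0,0,-0.03],[0,0,-0.07],[0,0,-0.11],[0,0,-0.15],[0,-0.03,-0.17],[-0.02,-0.07,-0.17],[-0.05,-0.11,-0.17],[-0.07,-0.14,-0.17],[-0.09,-0.17,-0.17],[-0.12,-0.2,-0.17]],"spin":[0,0,0,0,0,0,0,0,0,0]}';  python3 -m inch '{"travel":[[-0.03,-0.03,0],[-0.06,-0.06,0],[-0.1,-0.08,0],[-0.13,-0.1,0],[-0.13,-0.1,0],[-0.13,-0.1,0]],"spin":[0,0,0,0,0,0]}'
python3 - <<'E'
from h import *
P=stand(); x,y,z=P.T
rollers(P,.537,-.193,.025,.07,.07,.06)
im,d,K,V=snap('side','s7')
a=cv2.imread('pics/last_top.png'); b=cv2.imread('pics/s7.png')
cv2.imwrite('pics/v7.png',np.hstack([cv2.resize(a[90:300,130:390],(400,323)),cv2.resize(b[130:330,130:378],(400,323))]))
Q=P[(x>.38)&(x<.54)&(y>-.03)&(y<.05)&(z>.075)&(z<.105)]
c=np.linalg.lstsq(np.c_[Q[:,:2],np.ones(len(Q))],Q[:,2],rcond=None)[0]; print('plate',c.round(4),len(Q))
E
```

```text
t: 40.03
tool_pos: [0.5377, -0.1931, 0.028]
orientation: [2.171, 2.269, 0.0]
force: [0.2, 0.3, 0.2]
opening: 0.0551
gripper_force: 0.0
t: 40.87
tool_pos: [0.3417, -0.3211, 0.1981]
orientation: [2.17, 2.27, 0.0]
force: [0.2, -0.5, 0.4]
opening: 0.0559
gripper_force: 0.0
t: 41.37
tool_pos: [0.2478, -0.4567, 0.1976]
orientation: [-2.176, -2.266, -0.0]
force: [-0.0, 0.3, -0.1]
opening: 0.0557
gripper_force: 0.0
stand x 0.15 h 0.02 Y -0.037 0.038
stand x 0.16 h 0.031 Y -0.04 0.038
stand x 0.17 h 0.036 Y -0.037 0.038
stand x 0.18 h 0.035 Y -0.037 0.038
stand x 0.19 h 0.029 Y -0.038 0.037
stand x 0.2 h 0.032 Y -0.038 0.04
stand x 0.21 h 0.036 Y -0.038 0.04
stand x 0.22 h 0.036 Y -0.039 0.039
stand x 0.23 h 0.029 Y -0.037 0.039
stand x 0.24 h 0.032 Y -0.037 0.039
stand x 0.25 h 0.036 Y -0.037 0.039
stand x 0.26 h 0.036 Y -0.037 0.038
stand x 0.27 h 0.032 Y -0.038 0.038
271 c [ 0.5356 -0.1907] size [0.0369 0.0816] 0.8 z50,98 [0.0338 0.0427]
plate [-0.0531 -0.0085  0.118 ] 1308
```

View pics/v7.png

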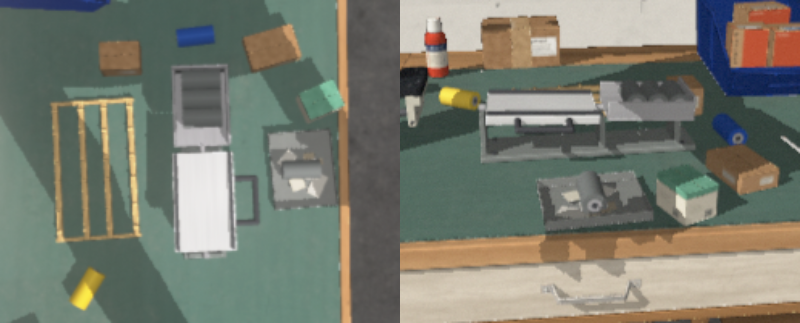

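The pictures show the rack empty, three rollers in the trough (top view (200,100)), the worn one in the tray (300,170), the plate smooth side up and the cartons where they stood. I'll hand it in.

```bash
python3 -c "
from plant import close_job
print(close_job())"
```

```text
the job is handed in; nothing more can be done
None
```

I handed the job in at about 41 s: the plate is smooth face up, three sound rollers rolled into the trough on their own, the one worn roller is in the steel tray, and the cartons are where they were.

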